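# Load the sample shaker

### The arm

A 7-joint arm with a two-finger parallel gripper is mounted at the origin on the work surface. World frame = base frame: x ahead of the robot, y to its left, z up, the work surface at z = 0. Lengths are in m, angles in rad, forces in N, time in s.
With the tool pointing down it reaches from about 0.35 to 0.9 m from the base axis. Payload 19.9 kg.
Tool frame: the origin (TCP) lies at the very end of the fingers, on their centre line; the grasp point (between the pads) lies behind it (arm.tcp_to_grasp is the z of the grasp point in the tool frame, in m); z points along the fingers, y is the line along which they close (so a half turn about z gives the same grasp; the last joint's range is limited). The gripper opens to 94 mm and grips with 3 to 60 N. Pads are 16 mm wide; open, the fingers measure 119 mm over their backs; the gripper's body (75 mm by 177 mm) begins 78 mm behind the grasp point.
Start: joints at [1.171, 0.417, -0.01, 1.614, 0.005, 1.111, -0.053], TCP at [0.219, -0.585, 0.205] pointing down, gripper open.
Joint ranges: [-2.81, 2.81], [-0.39, 2.02], [-1.27, 1.25], [0.06, 2.57], [-1.19, 4.33], [0.19, 2], [-2.82, 2.82]. Speed limits (rad/s): [1.89, 1.89, 2.39, 2.39, 3.01, 3.01, 3.01].

### API

Orientations are given as a unit quaternion [x, y, z, w].
In Python, from plant import arm gives the robot as it stands. The module is installed in compiled form; this text tells all that it offers. Calls block until the motion is done:
- arm.goto(position, orientation): joint-space move of the TCP to a pose.
- arm.move_l(position, v=0.15, attitude=None, until_force=None): straight line of the TCP; attitude=None keeps the orientation; v is the mean speed in m/s. With until_force (N) it stops when the force on the tool has changed by that much, and returns True; else False.
- arm.move_j(angles): joint-space move.
- arm.grip(opening, f_grip=None): opening from 0.0 (shut) to 1.0 (fully open); f_grip is the grip in N (None keeps the last); returns when the fingers have stopped.
- arm.wait(seconds).
- arm.solve_ik(position, orientation): joint angles nearest the present ones, or None.
- arm.observe(): the state.
- arm.capture(name): name is "side" or "top" or "wrist"; returns the picture (384x512x3 uint8, red, green, blue); there is no depth.
- arm.camera_info(name): a dict with "fx", "fy", "cx", "cy" (pixels), "pose" (4x4, takes a point from camera to world coordinates). Camera axes: x right, y down, z forward; pixel columns grow to the right and rows downward; lengths in m; the calibration is good to about 2 mm. The wrist camera is an equidistant fisheye: a pixel r from the principal point sees the ray r / f radians off the axis. A picture is of the moment at which its call begins: read the wrist's pose just before it. camera_info takes no time and is no camera call; for the wrist camera it gives the pose at the moment of the call.
A pose or a line that the arm cannot do raises arm.MotionError and nothing moves.
- arm.sign_off(): hands the job in; it is judged then, once.
Trained networks look in the newest picture that a camera, given by its name, has taken for a name from the list of things; names that differ only in an ending like _2 or _b are one class to them, and where a whole thing is asked for, a point or a joint stands for the part that bears it (a point fixed in the world has none). Each returns a list of dicts, best first, with "confidence" (0 to 1); they miss things now and then, are a little off and sometimes report something else, mostly with a low value. They report only what shows in the picture. A call takes as long as a camera call. They do not tell look-alikes from the thing itself.
- arm.spot_in(label, camera): "rect" ([left, top, right, bottom] as shares, 0 to 1, of the picture: columns of its width, rows of its height, round what is visible of it).
- arm.cut_out(label, camera): "region" (384x512 bool, what is visible of it) and "rect" ([left, top, right, bottom] as shares, 0 to 1, of the picture: columns of its width, rows of its height, round what is visible of it).
- arm.pinpoint(label, camera): "centre" ([column, row] as shares, 0 to 1, of the picture: columns of its width, rows of its height: a listed point, or the origin of a listed thing).
The state is a dict: "time": time; "joint_positions": joint angles; "qvel": joint speeds; "joint_efforts": joint torques, N m; "tcp_pos": TCP position; "eef_rot": TCP orientation; "ft_force": force on the tool from outside, world axes, zero at the start; "ft_torque": the same for the moment, N m; "grip_width": opening from 0.0 (shut) to 1.0 (fully open); "grasp_force": force on a finger pad.
Only numpy, scipy, OpenCV 4.12 (cv2) and the standard library are available. Lean on these libraries where they do the work, as an engineer would, in place of code of your own. Each camera call takes 0.05 s, during which the arm holds its last target. There are 200 camera calls.

### The job

Take the wash bottle out of the shaker's round tub and stand it on the white tile, then pack the amber reference bottle and every white sample bottle upright on the tub's floor in a close ring-around-one cluster, the amber one in the middle and the samples around it. Only when all of them stand in the tub, switch the shaker fully on with its lever; leave the other things on the bench where they are.

Things in the scene. Friction and masses are not known exactly. Their poses are not given: they have to be found in the camera images.
- shaker: White bench shaker, a fixed box 200 x 270 mm, its deck 45 mm above the bench; carries a round blue tub and a grey switch block. Origin: on the bench under the middle of the box; x points away from the robot at yaw 0, y to the left. The tub's axis lies at (0, +50 mm) and the switch's block at (0, -100 mm) in this frame
- tub_floor (a point): Centre of the inner floor of the round blue tub (51 mm above the bench). The tub is open at the top: inner radius 57 mm (a 12-sided wall, so 56 mm counts), wall 4 mm thick, straight, its rim 40 mm above this point. Axes as the shaker's
- switch (a joint): Shaker's toggle lever, in rad: 0 is off (leaning to the shaker's -x, 0.5 rad from upright), 1.0 is on (leaning as far to +x). It turns about the shaker's y axis, needs about 1 to 2 N at the knob, and stays where it is left. The pivot is 67 mm above the bench at (0, -100 mm) in the shaker's frame; the rod is 60 mm long
- switch_tip (a point): Centre of the red ball knob, 26 mm in diameter, at the end of the toggle lever
- tile_top (a point): Centre of the top face of a fixed round white tile, 110 mm in diameter and 6 mm thick, on the bench at the right: the parking place for the wash bottle
- wash: White wash bottle with a green cap, left standing in the tub at the start: body 52 mm in diameter to 90 mm up, tapering to a round cap 28 mm in diameter from 108 to 138 mm, heavy at the base; about 200 g. Origin: centre of its underside; z runs up its axis
- ref: The reference: amber glass bottle, a 34 mm cylinder with a small bevelled foot (30 mm wide underneath, full width from 3 mm up) and a heavy base, shoulder at 48 mm, then a plain round stopper 12 mm in diameter that sticks up 38 mm as a grip, firmly fixed (top at 86 mm); about 70 g. Stands on the bench at the left. Origin: centre of its underside; z runs up its axis. Red stopper; always present
- b1: Sample: white bottle, a 34 mm cylinder with a small bevelled foot (30 mm wide underneath, full width from 3 mm up) and a heavy base, shoulder at 48 mm, then a plain round stopper 12 mm in diameter that sticks up 38 mm as a grip, firmly fixed (top at 86 mm); about 70 g. Stands on the bench at the left. Origin: centre of its underside; z runs up its axis. Yellow stopper; may be absent (four to six of the six samples are there)
- b2: Sample: white bottle, a 34 mm cylinder with a small bevelled foot (30 mm wide underneath, full width from 3 mm up) and a heavy base, shoulder at 48 mm, then a plain round stopper 12 mm in diameter that sticks up 38 mm as a grip, firmly fixed (top at 86 mm); about 70 g. Stands on the bench at the left. Origin: centre of its underside; z runs up its axis. Yellow stopper; may be absent (four to six of the six samples are there)
- b3: Sample: white bottle, a 34 mm cylinder with a small bevelled foot (30 mm wide underneath, full width from 3 mm up) and a heavy base, shoulder at 48 mm, then a plain round stopper 12 mm in diameter that sticks up 38 mm as a grip, firmly fixed (top at 86 mm); about 70 g. Stands on the bench at the left. Origin: centre of its underside; z runs up its axis. Yellow stopper; may be absent (four to six of the six samples are there)
- b4: Sample: white bottle, a 34 mm cylinder with a small bevelled foot (30 mm wide underneath, full width from 3 mm up) and a heavy base, shoulder at 48 mm, then a plain round stopper 12 mm in diameter that sticks up 38 mm as a grip, firmly fixed (top at 86 mm); about 70 g. Stands on the bench at the left. Origin: centre of its underside; z runs up its axis. Yellow stopper; may be absent (four to six of the six samples are there)
- b5: Sample: white bottle, a 34 mm cylinder with a small bevelled foot (30 mm wide underneath, full width from 3 mm up) and a heavy base, shoulder at 48 mm, then a plain round stopper 12 mm in diameter that sticks up 38 mm as a grip, firmly fixed (top at 86 mm); about 70 g. Stands on the bench at the left. Origin: centre of its underside; z runs up its axis. Yellow stopper; may be absent (four to six of the six samples are there)
- b6: Sample: white bottle, a 34 mm cylinder with a small bevelled foot (30 mm wide underneath, full width from 3 mm up) and a heavy base, shoulder at 48 mm, then a plain round stopper 12 mm in diameter that sticks up 38 mm as a grip, firmly fixed (top at 86 mm); about 70 g. Stands on the bench at the left. Origin: centre of its underside; z runs up its axis. Yellow stopper; may be absent (four to six of the six samples are there)
- beaker: Small glass beaker, 44 mm across, 60 mm high, among the bottles; leave alone. Origin: centre of its underside
- jar: Green glass jar with a grey lid, 42 mm across, 59 mm high, among the bottles; leave alone. Origin: centre of its underside
- cuvette_box: Blue box with a white band, 45 x 30 x 25 mm among the bottles; leave alone. Origin: centre of its underside
- timer: Grey timer 60 x 60 x 22 mm beyond the shaker; leave alone. Origin: centre of its underside
- weight: Brass weight 38 mm across, 56 mm high, beyond the shaker; leave alone. Origin: centre of its underside
Not all that is in view belongs to the job. Of the things shaped like the part that bears tile_top, the white one is meant. What is shaped like the b6 but blue is not meant.

How it is judged:
By the outcome, as a careful person would: the job done as asked, in the order asked, and still so for the second after the job is handed in, with the robot touching nothing.
Of b1, b2, b3, b4, b5, b6 only 4 to 6 are there at a start; the rules pass over those that are not, and their reading is None.
At some moment in a run one of ref, b1, b2, b3, b4, b5, b6 may be knocked a few centimetres aside while the robot is not near it.
It also fails if it takes over 210 s, if anything falls off the work surface, if the arm or the gripper's body presses on something with over 40 N, if the wrist force passes 120 N, or if a joint passes its speed limit or range.

## Working session

There is one attempt and no reset: what is moved stays moved. The work goes in short steps, each a Python script; the robot and the scene stay as the last script left them, time stands still between calls to the robot, and variables do not carry over. Pictures are saved under pics/ and viewed, at most 14 in all, crops included, and the job is handed in when it is done.

```bash
ls; mkdir -p pics; python3 - <<'E'
from plant import arm
import cv2,numpy as np
for n in ("top","side"):
    im=arm.capture(n); cv2.imwrite(f"pics/{n}0.png",im[:,:,::-1])
    i=arm.camera_info(n); print(n,i["fx"],i["fy"],i["cx"],i["cy"],np.round(i["pose"],4).tolist())
i=arm.camera_info("wrist");print(i["fx"],np.round(i["pose"],4).tolist())
print(arm.tcp_to_grasp,arm.observe())
for l in ["ref","b1","wash","switch_tip","tub_floor","tile_top","shaker"]:
    for c in ("top","side"):
        print(l,c,[(np.round(np.array(d["centre"])*[512,384],1).tolist(),round(d["confidence"],2)) for d in arm.pinpoint(l,c)])
E
```

```text
pics
top 360.7718779406804 360.7718779406804 259.95637853867464 195.92091226598234 [[-0.0064, -0.9881, 0.1535, 0.3951], [-1.0, 0.0075, 0.0064, -0.0598], [-0.0075, -0.1535, -0.9881, 1.0741], [0.0, 0.0, 0.0, 1.0]]
side 467.2906668885394 467.2906668885394 252.32809396851326 188.65586769439892 [[-0.9909, -0.0924, 0.0974, 0.3995], [-0.1342, 0.6768, -0.7238, 1.0954], [0.001, -0.7303, -0.6831, 1.1695], [0.0, 0.0, 0.0, 1.0]]
297.3186396354542 [[0.3511, -0.9091, -0.2243, 0.2842], [-0.9363, -0.3412, -0.0828, -0.5591], [-0.0012, 0.2391, -0.971, 0.3842], [0.0, 0.0, 0.0, 1.0]]
-0.0188 {'time': 0.1, 'joint_positions': array([ 1.17049976,  0.41789736, -0.01031574,  1.61411113,  0.00473671,
        1.11068388, -0.05302109]), 'qvel': array([-1.28672397e-05, -1.79426668e-03, -1.19112492e-04, -2.05693787e-03,
        2.51843465e-03,  1.22885447e-03,  1.11671527e-03]), 'joint_efforts': array([ 9.84915096e-04, -8.52579689e+01,  6.40047379e-01, -4.26692891e+01,
       -4.89566289e-02,  1.63326360e-02,  7.88673924e-05]), 'tcp_pos': array([ 0.21933672, -0.58489228,  0.20489955]), 'eef_rot': array([ 9.839497
[... 497 characters left out ...]
]
b1 side [([235.2, 324.5], 0.68), ([214.7, 296.9], 0.67), ([265.6, 305.2], 0.64), ([297.2, 284.6], 0.62), ([252.0, 254.9], 0.51), ([242.0, 275.4], 0.5)]
wash top [([249.2, 198.6], 0.94), ([370.6, 236.9], 0.27)]
wash side [([251.0, 205.8], 0.59)]
switch_tip top [([297.0, 207.6], 0.48), ([260.9, 201.8], 0.47)]
switch_tip side [([210.8, 297.8], 0.56), ([268.0, 160.4], 0.37)]
tub_floor top []
tub_floor side [([298.9, 305.2], 0.29)]
tile_top top [([421.1, 229.7], 0.95), ([328.8, 279.7], 0.84), ([369.6, 237.3], 0.65)]
tile_top side [([289.9, 128.6], 0.75), ([294.8, 150.9], 0.7), ([323.6, 174.1], 0.7)]
shaker top [([260.0, 201.1], 0.55), ([124.5, 229.7], 0.16)]
shaker side [([255.0, 206.8], 0.98)]
```

```bash
python3 - <<'E'
import cv2
for n in ("top","side"):
    im=cv2.imread(f"pics/{n}0.png"); cv2.imwrite(f"pics/{n}0b.png",cv2.resize(im,(800,600),interpolation=cv2.INTER_CUBIC))
E
```

```text
(no output)
```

View pics/top0b.png

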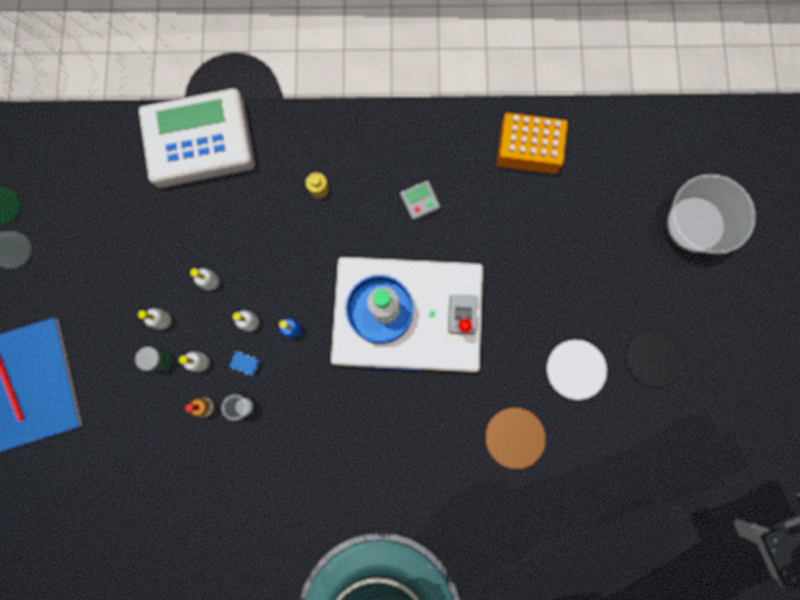

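View pics/side0b.png

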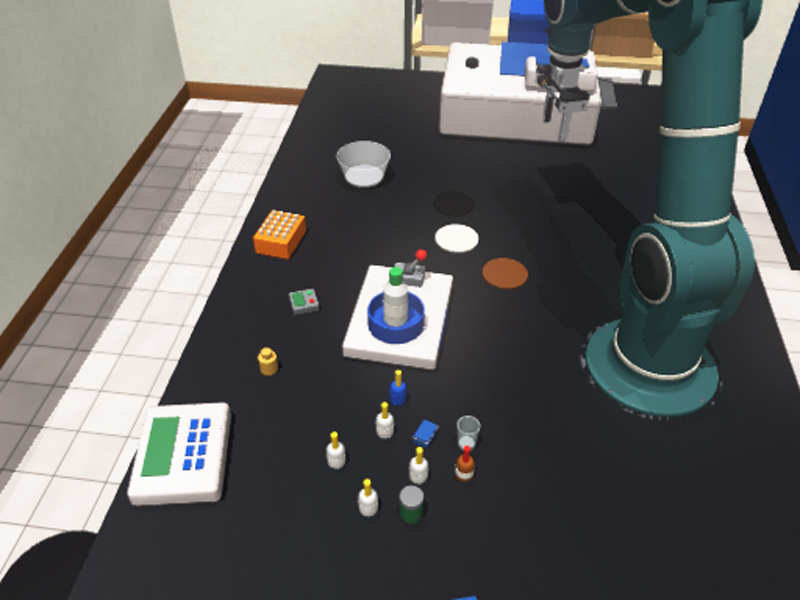

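The top view shows four white samples at 800-px positions (207,280), (157,319), (247,321) and (195,361). The look-alike blue one is at (290,328) and the ref at (203,407). The tub with the wash bottle is at (380,310), the red knob at (465,326) and the white tile at (577,370). The side view agrees with this.

```bash
cat > h.py <<'E'
from plant import arm
import cv2, numpy as np
from scipy.spatial.transform import Rotation as R
def ray(cam,u,v):
    i=cam; P=np.array(i["pose"]); x=(u-i["cx"])/i["fx"]; y=(v-i["cy"])/i["fy"]
    if i.get("fish"):
        r=np.hypot(x,y); d=np.array([x/r*np.sin(r),y/r*np.sin(r),np.cos(r)]) if r>0 else np.array([0,0,1.])
    else: d=np.array([x,y,1.])
    return P[:3,3],P[:3,:3]@d
def at(cam,uv,z):
    o,d=ray(cam,*uv); return (o+d*(z-o[2])/d[2])
def tri(c1,p1,c2,p2):
    o1,d1=ray(c1,*p1);o2,d2=ray(c2,*p2)
    s=np.linalg.lstsq(np.c_[d1,-d2],o2-o1,rcond=None)[0]
    a,b=o1+d1*s[0],o2+d2*s[1]; return (a+b)/2,np.linalg.norm(a-b)
def cam(n):
    c=dict(arm.camera_info(n)); c["fish"]=n=="wrist"; return c
def shot(n,save=None):
    c=cam(n); im=arm.capture(n)
    if save: cv2.imwrite(f"pics/{save}.png",np.ascontiguousarray(im[:,:,::-1]))
    return c,im
HSV={"yellow":((22,120,90),(34,255,255)),"red":((172,150,70),(180,255,255)),"red0":((0,190,120),(4,255,255)),
 "blue":((105,130,40),(125,255,255)),"green":((55,120,60),(80,255,255)),"white":((0,0,150),(180,50,255))}
def mask(im,col):
    h=cv2.cvtColor(im,cv2.COLOR_RGB2HSV); m=cv2.inRange(h,*HSV[col])
    if col=="red": m|=cv2.inRange(h,*HSV["red0"])
    return m
def blobs(im,col,amin=6):
    n,l,s,c=cv2.connectedComponentsWithStats(mask(im,col))
    return [(c[k],s[k,4],s[k,:4]) for k in range(1,n) if s[k,4]>=amin]
E
python3 - <<'E'
from h import *
T,ti=cam("top"),cv2.imread("pics/top0.png")[:,:,::-1]; S,si=cam("side"),cv2.imread("pics/side0.png")[:,:,::-1]
for col in("yellow","red","green"):
    tb=[b for b in blobs(ti,col) ]; sb=[b for b in blobs(si,col)]
    for c,a,_ in tb:
        r=[]
        for c2,a2,_ in sb:
            p,e=tri(T,c,S,c2)
            if e<.012 and 0<p[2]<.25: r.append((np.round(p,3).tolist(),round(e,4),int(a2)))
        print(col,np.round(c,1),int(a),"z.067:",np.round(at(T,c,.067)[:2],3),r)
for uv in [(128.1,232.0),(135.3,179.3),(158.9,207.4),(105.2,207.1),(188.4,212.9),(133.5,259.6)]: print("base",uv,np.round(at(T,uv,0)[:2],3))
for uv in [(235.2,324.5),(214.7,296.9),(265.6,305.2),(242,275.4),(252,254.9),(300.9,306.2)]: print("sbase",np.round(at(S,uv,0)[:2],3))
for lab in("beaker","jar","cuvette_box"):
    for d in arm.pinpoint(lab,"top")[:2]: print(lab,d["confidence"],np.round(at(T,np.array(d["centre"])*[512,384],0)[:2],3))
# tub rim: blue blob hull
m=mask(ti,"blue"); n,l,s,c=cv2.connectedComponentsWithStats(m)
for k in range(1,n):
    if 200<c[k][0]<290 and s[k,4]>200:
        hull=cv2.convexHull(np.argwhere(l==k)[:,::-1].astype(np.float32))[:,0]
        P=np.array([at(T,p,.091)[:2] for p in hull]); print("tub",cv2.minEnclosingCircle(P.astype(np.float32)),s[k])
w=mask(ti,"white"); n,l,s,c=cv2.connectedComponentsWithStats(w)
for k in range(1,n):
    if s[k,4]>500: 
        z=.045 if c[k][0]<330 else .006
        P=np.array([at(T,p,z)[:2] for p in np.argwhere(l==k)[:,::-1]],np.float32)
        print("white",c[k],s[k],cv2.minAreaRect(P),cv2.minEnclosingCircle(P))
E
```

```text
yellow [323.7  90.2] 46 z.067: [ 0.866 -0.244] []
yellow [337.2  95.6] 14 z.067: [ 0.849 -0.283] []
yellow [329.5  97.8] 12 z.067: [ 0.842 -0.26 ] []
yellow [201.7 116.6] 149 z.067: [0.788 0.116] [([0.796, 0.118, 0.054], np.float64(0.0057), 18), ([0.801, 0.122, 0.033], np.float64(0.0004), 24)]
yellow [124.3 174. ] 36 z.067: [0.618 0.334] [([0.614, 0.33, 0.078], np.float64(0.0028), 43)]
yellow [ 91.3 200.8] 38 z.067: [0.541 0.424] [([0.518, 0.355, 0.211], np.float64(0.0045), 40), ([0.539, 0.419, 0.077], np.float64(0.002), 45)]
yellow [151.1 202. ] 26 z.067: [0.536 0.254] [([0.534, 0.251, 0.077], np.float64(0.0028), 40)]
yellow [180.7 207.1] 19 z.067: [0.521 0.17 ] [([0.519, 0.168, 0.076], np.float64(0.0025), 35)]
yellow [117.3 229.8] 33 z.067: [0.459 0.346] [([0.457, 0.342, 0.076], np.float64(0.0014), 47)]
red [297.3 207.9] 51 z.067: [ 0.517 -0.158] [([0.509, -0.152, 0.126], np.float64(0.0019), 26)]
red [  6.3 250.1] 123 z.067: [0.405 0.652] []
red [120.8 261.2] 13 z.067: [0.373 0.331] [([0.373, 0.328, 0.075], np.float64(0.0012), 34)]
green [  4.6 130.9] 204 z.067: [0.75  0.692] []
gr
[... 901 characters left out ...]
7)
white [445.31891892 143.01837838] [428 127  36  34 925] ((0.7213487029075623, -0.6199632883071899), (0.10573986172676086, 0.10258408635854721), 41.34257125854492) ((0.7199122905731201, -0.6195295453071594), 0.05410480126738548)
white [264.91321077 201.62270201] [ 212  165   97   73 4678] ((0.5428056716918945, -0.054444268345832825), (0.2697834074497223, 0.20036952197551727), 86.68865966796875) ((0.5430314540863037, -0.05461234971880913), 0.16437113285064697)
white [368.72774869 236.18062827] [ 350  218   38   38 1146] ((0.43838927149772644, -0.3711857795715332), (0.10944484174251556, 0.10813689976930618), 89.5916748046875) ((0.4396856725215912, -0.37166720628738403), 0.056030381470918655)
```

```bash
cat >> h.py <<'E'
def Q(a): return (R.from_euler("z",a)*R.from_euler("x",np.pi)).as_quat()
def near(p,a):   # half-turn choice nearest the neutral wrist
    n=np.pi/2+np.arctan2(p[1],p[0]); return a-np.pi*np.round((a-n)/np.pi)
def go(x,y,z,a): arm.goto([x,y,z],Q(near((x,y),a)))
def stat(m=""):
    o=arm.observe(); print(m,"t%.1f"%o["time"],np.round(o["tcp_pos"],4),"w%.1fmm"%(94*o["grip_width"]),"gf%.1f"%o["grasp_force"],np.round(o["ft_force"],1))
SH=np.array([.5428,-.0544]); YAW=np.radians(-3.3)
def sh(x,y): c,s=np.cos(YAW),np.sin(YAW); return SH+[c*x-s*y,s*x+c*y]
TUB=np.array([.545,-.0047])
E
python3 - <<'E'
from h import *
go(.548,-.014,.26,np.pi/2); stat("above")
T,ti=shot("top"); 
arm.grip(.6); arm.move_l([.548,-.014,.159],v=.1); stat("down")
arm.grip(0,25); stat("grip")
arm.move_l([.548,-.014,.285],v=.12); stat("lift")
a=near((.4385,-.3715),np.pi/2)
arm.move_l([.4385,-.3715,.285],v=.2); stat("over tile")
arm.move_l([.4385,-.3715,.125],v=.12)
print(arm.move_l([.4385,-.3715,.108],v=.03,until_force=4)); stat("placed")
arm.grip(.6); arm.move_l([.4385,-.3715,.26],v=.2)
go(.545,-.03,.30,np.pi/2)
shot("top","top1"); shot("wrist","wr1"); stat()
i=cam("wrist"); print(np.round(i["pose"],3).tolist())
E
```

```text
above t3.3 [ 0.548  -0.0151  0.2598] w94.3mm gf0.0 [-0.6  0.3 -0.9]
down t5.3 [ 0.5483 -0.014   0.1596] w56.8mm gf0.0 [-0.2 -1.2 -0.1]
grip t5.8 [ 0.5481 -0.014   0.1591] w27.7mm gf25.0 [1.  1.2 1.4]
lift t7.0 [ 0.5477 -0.014   0.2843] w27.6mm gf25.0 [ 0.2  0.3 -2.9]
over tile t9.0 [ 0.4389 -0.3707  0.2851] w27.4mm gf25.0 [ 0.5  0.3 -3. ]
True
placed t10.9 [ 0.4386 -0.3715  0.1132] w27.5mm gf25.1 [ 1.8 -0.6  0.3]
 t13.9 [ 0.5449 -0.0314  0.2997] w56.3mm gf0.0 [ 0.5 -0.4  1.7]
[[1.0, -0.002, -0.0, 0.545], [-0.002, -0.971, -0.24, 0.04], [0.0, 0.24, -0.971, 0.479], [0.0, 0.0, 0.0, 1.0]]
```

```bash
python3 - <<'E'
from h import *
w=cv2.imread("pics/wr1.png"); t=cv2.imread("pics/top1.png")
c=np.vstack([cv2.resize(w[60:360,100:420],(640,600))]); t2=cv2.resize(t[150:290,60:420],(720,280),interpolation=cv2.INTER_CUBIC)
cv2.imwrite("pics/wr1b.png",c); cv2.imwrite("pics/top1b.png",t2)
for n,im,C in(("top",t[:,:,::-1],cam("top")),("wrist",w[:,:,::-1],cam("wrist"))):
    m=mask(im,"blue"); k,l,s,c=cv2.connectedComponentsWithStats(m); 
    for j in range(1,k):
        if s[j,4]>250:
            h=cv2.convexHull(np.argwhere(l==j)[:,::-1].astype(np.float32))[:,0]
            P=np.array([at(C,p,.091)[:2] for p in h],np.float32); print(n,c[j],s[j],cv2.minEnclosingCircle(P),cv2.fitEllipse(P) if len(P)>5 else"")
E
```

```text
top [ 22.15038092 246.29910566] [   0  203   50   87 3019] ((0.41740673780441284, 0.6060206890106201), 0.12070208787918091) ((0.4132631719112396, 0.6030073761940002), (0.19213749468326569, 0.23944947123527527), 93.85855865478516)
wrist [241.29072682  38.90726817] [229  25  24  26 399] ((0.5204409956932068, 0.14906270802021027), 0.01960032247006893) ((0.5226608514785767, 0.1498197466135025), (0.030267199501395226, 0.03912484273314476), 12.911459922790527)
wrist [257.49329414 149.89491089] [ 214  106   91   90 5443] ((0.5462805032730103, -0.00281880097463727), 0.06039292365312576) ((0.5464245676994324, -0.002900531981140375), (0.11955171078443527, 0.1202319860458374), 134.8915557861328)
```

View pics/wr1b.png

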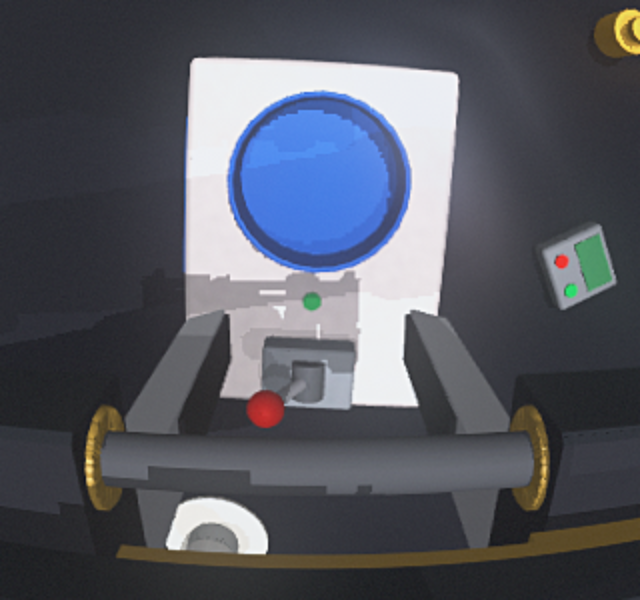

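View pics/top1b.png

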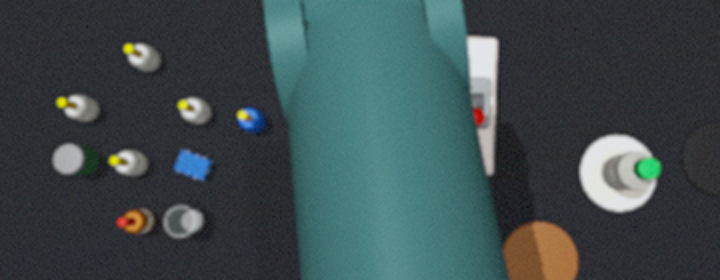

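The wash bottle stands on the tile (cap at about (648,168) in the crop), and the tub is empty with its centre at about (320,181) in the wrist crop. Next is the reference bottle.

```bash
sed -i 's/^TUB=.*/TUB=np.array([.5457,-.0038])/' h.py; cat >> h.py <<'E'
def look(p,col,a,d=.06,z=.2,save=None):
    """hover d behind p along tool x, find the stopper nearest p with the wrist camera"""
    a=near(p,a); h=np.array(p)-d*np.array([np.cos(a),np.sin(a)])
    arm.goto([*h,z],Q(a)); arm.wait(.15); C,im=shot("wrist",save)
    c=[(at(C,b[0],.078)[:2],b[1]) for b in blobs(im,col,20)]
    c=sorted(c,key=lambda q:np.hypot(*(q[0]-p)))
    print("look",np.round(p,3),[(np.round(q,4).tolist(),int(n)) for q,n in c[:2]])
    return c[0][0] if c else None
def pick(p,a,z=.062,twice=False,f=12):
    a=near(p,a); arm.grip(.4); arm.move_l([*p,.13],v=.25,attitude=Q(a)); arm.move_l([*p,z],v=.1)
    if twice:
        arm.grip(.1,3); arm.grip(.4); a=a-np.pi/2; arm.move_l([*p,z+.002],v=.1,attitude=Q(a))
        arm.move_l([*p,z],v=.1)
    arm.grip(0,f); stat("grip")
    arm.move_l([*p,.215],v=.25); stat("lift")
def place(q,a,z=.062):
    a=near(q,a); arm.goto([*q,.215],Q(a)); arm.move_l([*q,z+.051+.012],v=.15)
    arm.wait(.2); r=arm.move_l([*q,z+.051-.004],v=.025,until_force=3); stat(f"touch {r}")
    arm.grip(.25); arm.move_l([*q,.215],v=.2); stat("released")
E
python3 - <<'E'
from h import *
p=look((.373,.328),"red",np.radians(110),save="wr2")
if p is not None and np.hypot(*(p-[.373,.328]))<.05:
    pick(p,np.radians(110),twice=True)
    shot("wrist","wr3")
E
```

```text
look [0.373 0.328] []
```

```bash
python3 - <<'E'
import cv2
cv2.imwrite("pics/wr2b.png",cv2.resize(cv2.imread("pics/wr2.png"),(768,576)))
E
```

```text
(no output)
```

View pics/wr2b.png

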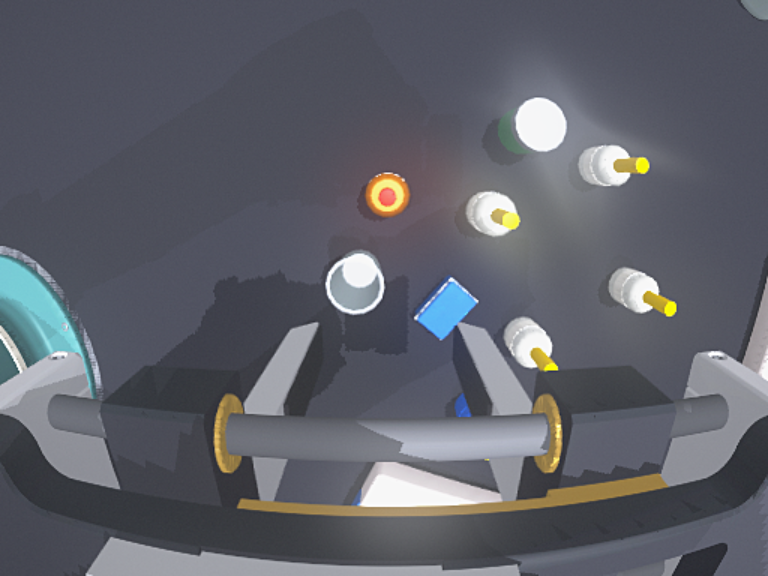

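The wrist view shows the ref at (387,195) of 768x576 with its red stopper, the beaker below it at (355,282), and the white samples to the right. My red range just missed the sunlit stopper, so I'm widening it.

```bash
sed -i 's/"red0":((0,190,120),(4,255,255))/"red0":((0,140,120),(9,255,255))/' h.py; python3 - <<'E'
from h import *
im=cv2.imread("pics/wr2.png")[:,:,::-1]; h=cv2.cvtColor(np.ascontiguousarray(im),cv2.COLOR_RGB2HSV)
print(h[130,252:266].tolist()); print([(b[0],b[1]) for b in blobs(np.ascontiguousarray(im),"red",8)])
C,_=cam("wrist"),0
for b in blobs(np.ascontiguousarray(im),"red",8): print(at(C,b[0],.078))
p=look((.373,.328),"red",np.radians(110))
if p is not None and np.hypot(*(p-[.373,.328]))<.05:
    pick(p,np.radians(110),twice=True)
    shot("wrist","wr3")
E
```

```text
[[19, 151, 247], [0, 164, 247], [2, 145, 247], [2, 142, 247], [2, 140, 247], [2, 136, 247], [3, 136, 247], [3, 134, 247], [2, 128, 247], [2, 133, 247], [1, 133, 247], [7, 133, 247], [24, 133, 247], [29, 105, 247]]
[(array([256.77419355, 132.29032258]), np.int32(62))]
[0.37404531 0.32461537 0.078     ]
look [0.373 0.328] [([0.3741, 0.3242], 59)]
grip t21.4 [0.3741 0.3243 0.062 ] w11.5mm gf12.0 [ 1.  -0.7 -0.2]
lift t22.1 [0.3737 0.3237 0.2138] w11.5mm gf12.0 [ 0.8 -0.7 -0.9]
```

```bash
python3 - <<'E'
from h import *
place(TUB,np.pi/2)
C=None
a=near(TUB,np.pi/2); arm.move_l([TUB[0],TUB[1]-.06,.25],v=.25,attitude=Q(a)); arm.wait(.15)
C,im=shot("wrist","wr4")
for b in blobs(im,"red",15): print("red",np.round(at(C,b[0],.131),4),b[1])
k,l,s,c=cv2.connectedComponentsWithStats(mask(im,"blue"))
for j in range(1,k):
    if s[j,4]>1000:
        h=cv2.convexHull(np.argwhere(l==j)[:,::-1].astype(np.float32))[:,0]
        print("tub",cv2.minEnclosingCircle(np.array([at(C,p,.091)[:2] for p in h],np.float32)))
print(cv2.imwrite("pics/wr4b.png",cv2.resize(im[30:270,130:390,::-1],(650,600))))
E
```

```text
touch True t25.4 [ 0.5455 -0.0038  0.1122] w11.4mm gf12.0 [0.9 1.  0.4]
released t26.5 [ 0.5452 -0.0039  0.214 ] w23.5mm gf0.0 [ 0.9  0.1 -1.4]
red [ 0.5452 -0.0025  0.131 ] 108
red [ 0.6951 -0.0513  0.131 ] 44
tub ((0.5461825728416443, -0.002390252659097314), 0.05114205926656723)
True
```

View pics/wr4b.png

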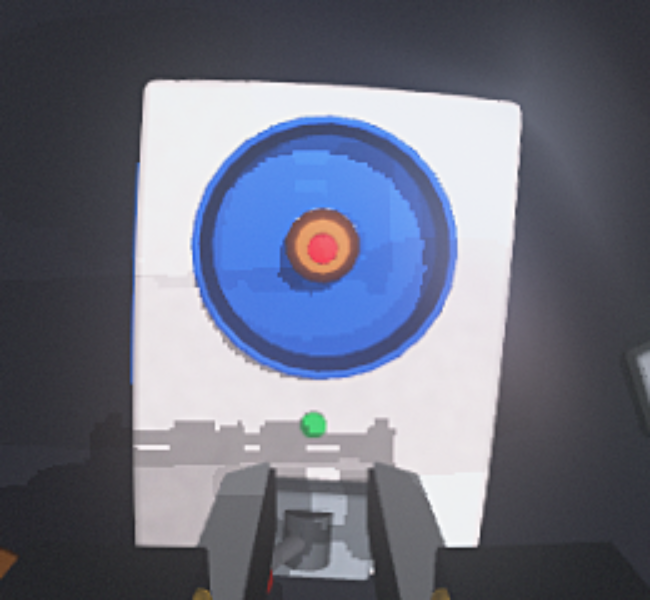

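The ref stands upright within about 1 mm of the tub's centre (crop (322,248), tub centre about (325,247)). Next come the samples, farthest angles first.

```bash
cat >> h.py <<'E'
def sample(p0,phi,r=.0365):
    p0=np.array(p0); p=look(p0,"yellow",np.pi/2+np.arctan2(p0[1],p0[0]))
    if p is None or np.hypot(*(p-p0))>.05: print("NOT FOUND"); return False
    pick(p,np.pi/2+np.arctan2(p[1],p[0])); o=arm.observe()
    if not 9<94*o["grip_width"]<14: print("NO GRIP"); return False
    place(TUB+r*np.array([np.cos(phi),np.sin(phi)]),phi+np.pi/2); return True
E
python3 - <<'E'
from h import *
sample((.457,.342),np.radians(225)) and sample((.534,.251),np.radians(135))
a=near(TUB,np.pi/2); arm.goto([TUB[0],TUB[1]-.06,.25],Q(a)); C,im=shot("wrist","wr5")
cv2.imwrite("pics/wr5b.png",cv2.resize(im[30:270,130:390,::-1],(650,600)))
for col in("red","yellow"):
    for b in blobs(im,col,15): print(col,np.round(at(C,b[0],.131),4),b[1])
E
```

```text
look [0.457 0.342] [([0.458, 0.3412], 94), ([0.5371, 0.4167], 160)]
grip t31.0 [0.458  0.3412 0.0621] w11.5mm gf12.0 [-0.7 -0.7  0.4]
lift t31.8 [0.4576 0.3406 0.2137] w11.6mm gf12.0 [ 0.8  0.5 -1.1]
touch True t34.6 [ 0.5197 -0.0298  0.1123] w11.3mm gf12.0 [ 0.6 -0.2 -1. ]
released t35.7 [ 0.5194 -0.0298  0.2141] w23.1mm gf0.0 [-0.5  0.2 -0.5]
look [0.534 0.251] [([0.5338, 0.2495], 93), ([0.5194, 0.1688], 169)]
grip t39.1 [0.5339 0.2495 0.0622] w11.7mm gf12.0 [-0.2 -0.6  1.9]
lift t39.9 [0.5334 0.249  0.2136] w11.7mm gf12.0 [ 0.2 -0.1 -1.1]
touch True t42.3 [0.5196 0.0221 0.1123] w11.5mm gf12.0 [-0.1  0.5 -0.4]
released t43.4 [0.5194 0.0218 0.214 ] w23.3mm gf0.0 [-0.6 -0.  -0.9]
red [ 0.5454 -0.0024  0.131 ] 103
red [ 0.6954 -0.0515  0.131 ] 44
yellow [0.5246 0.1317 0.131 ] 35
yellow [0.7413 0.0966 0.131 ] 239
yellow [0.5186 0.023  0.131 ] 109
yellow [ 0.5203 -0.0287  0.131 ] 113
```

View pics/wr5b.png

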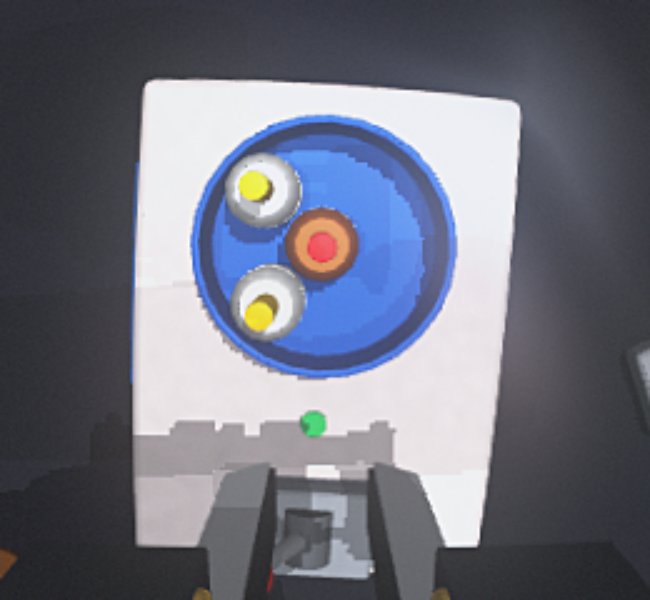

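Two samples stand upright beside the ref (crop (262,190) and (268,303)). Continuing with the other two.

```bash
python3 - <<'E'
from h import *
sample((.539,.419),np.radians(-45)) and sample((.614,.330),np.radians(45))
a=near(TUB,np.pi/2); arm.goto([TUB[0],TUB[1]-.06,.25],Q(a)); C,im=shot("wrist","wr6")
_,ti=shot("top","top6"); _,si=shot("side","side6")
c=np.hstack([cv2.resize(im[30:270,130:390],(400,370)),cv2.resize(si[120:384,150:434],(398,370))])
cv2.imwrite("pics/c6.png",c[:,:,::-1])
for col in("red","yellow"):
    for b in blobs(im,col,15): print(col,np.round(at(C,b[0],.131),4),b[1])
E
```

```text
look [0.539 0.419] [([0.5389, 0.4184], 90), ([0.6123, 0.3315], 196)]
grip t48.5 [0.539  0.4184 0.0622] w11.8mm gf12.0 [ 0.8 -0.   2.5]
lift t49.2 [0.5386 0.4178 0.2134] w11.5mm gf12.0 [ 0.1 -0.6 -0.5]
touch True t52.3 [ 0.5713 -0.0295  0.1123] w11.5mm gf12.0 [0.4 0.1 0.3]
released t53.4 [ 0.571  -0.0298  0.214 ] w23.3mm gf0.0 [ 0.2  0.1 -0.1]
look [0.614 0.33 ] [([0.6141, 0.3291], 99), ([0.5215, 0.1716], 211)]
grip t57.1 [0.6141 0.3292 0.0621] w12.1mm gf12.0 [ 0.4 -0.6  1.6]
lift t57.9 [0.6137 0.3286 0.2134] w11.6mm gf12.0 [-0.8  0.1 -1.7]
touch True t60.5 [0.5712 0.0218 0.1125] w11.7mm gf12.0 [ 0.7 -0.5 -1.8]
released t61.6 [0.5711 0.0216 0.214 ] w23.8mm gf0.0 [-0.5  0.4 -0.4]
red [ 0.5453 -0.0023  0.131 ] 112
red [ 0.6952 -0.0515  0.131 ] 43
yellow [0.5248 0.1315 0.131 ] 30
yellow [0.7411 0.0963 0.131 ] 247
yellow [0.5185 0.023  0.131 ] 108
yellow [0.5724 0.0227 0.131 ] 98
yellow [ 0.5204 -0.0285  0.131 ] 124
yellow [ 0.5705 -0.0287  0.131 ] 105
```

View pics/c6.png

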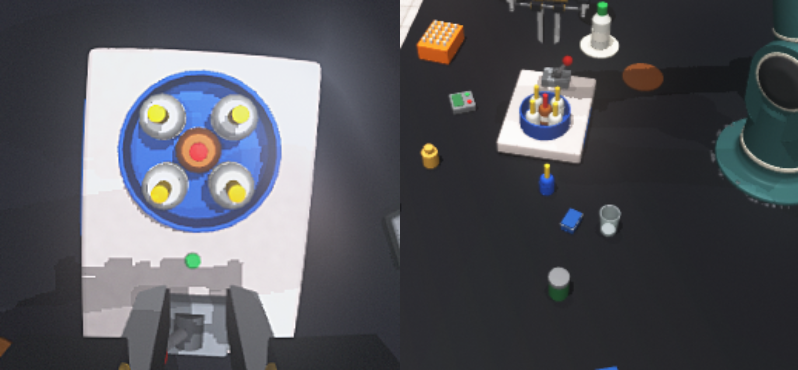

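All four samples surround the ref, upright, no white sample is left on the bench, and the wash bottle is still on the tile. Now the lever.

```bash
python3 - <<'E'
from h import *
a=YAW; s=lambda x:sh(x,-.1)
arm.grip(0,5)
go(*s(-.075),.2,a); arm.move_l([*s(-.075),.108],v=.12); stat("start")
r=arm.move_l([*s(.018),.108],v=.04,until_force=7); stat(f"push {r}")
o=arm.observe()["tcp_pos"][:2]-SH; print("sh x",o@[np.cos(YAW),np.sin(YAW)])
arm.move_l([*s(-.03),.108],v=.1); arm.move_l([*s(-.03),.2],v=.2)
arm.goto([TUB[0],TUB[1]-.10,.30],Q(near(TUB,np.pi/2)))
arm.goto([.42,-.30,.32],Q(near((.42,-.3),np.pi/2))); arm.wait(.2)
T,ti=shot("top","top7"); S,si=shot("side","side7")
for c,_,_ in blobs(ti,"red"):
    for c2,_,_ in blobs(si,"red"):
        p,e=tri(T,c,S,c2)
        if e<.006 and 0<p[2]<.2: print("red",np.round(p,3),round(e,4))
print("knob on expected",sh(.0288,-.1))
c=np.hstack([cv2.resize(ti[120:280,190:400],(400,305)),cv2.resize(si[100:260,180:390],(400,305))])
cv2.imwrite("pics/c7.png",c[:,:,::-1]); stat()
E
```

```text
start t65.0 [ 0.4626 -0.15    0.1086] w0.3mm gf0.0 [ 0.  -0.1  0. ]
push True t66.9 [ 0.5441 -0.1546  0.1073] w0.6mm gf1.0 [-2.6 -0.6  1.3]
sh x 0.007070992615782166
red [ 0.565 -0.156  0.123] 0.0008
red [ 0.546 -0.002  0.119] 0.0041
knob on expected [ 0.56579584 -0.15589203]
 t70.6 [ 0.4205 -0.2993  0.3199] w0.8mm gf0.0 [ 0.1  0.1 -0.8]
```

View pics/c7.png

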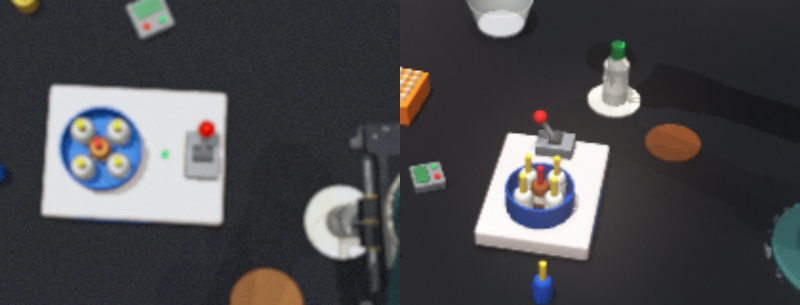

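All bottles are in place and the lever leans to +x, with the knob at (207,128) in the top crop. I'll give it one firmer push against the stop to be sure it is fully on.

```bash
python3 - <<'E'
from h import *
s=lambda x:sh(x,-.1); f=lambda:print("sh x",(arm.observe()["tcp_pos"][:2]-SH)@[np.cos(YAW),np.sin(YAW)])
go(*s(-.03),.2,YAW); arm.move_l([*s(-.03),.108],v=.12)
r=arm.move_l([*s(.016),.108],v=.03,until_force=14); stat(f"push {r}"); f()
arm.move_l([*s(-.03),.108],v=.1); arm.move_l([*s(-.03),.22],v=.2)
arm.goto([.35,-.2,.34],Q(near((.35,-.2),np.pi/2))); arm.wait(.3)
T,ti=shot("top","top8"); S,si=shot("side","side8")
for col in("red","yellow","green"):
  for c,_,_ in blobs(ti,col):
    for c2,_,_ in blobs(si,col):
        p,e=tri(T,c,S,c2)
        if e<.006 and 0<p[2]<.2: print(col,np.round(p,3),round(e,4))
stat()
E
```

```text
push True t74.5 [ 0.5441 -0.1547  0.1072] w0.3mm gf1.6 [-3.  -0.3  1.7]
sh x 0.007103497142029181
red [ 0.565 -0.156  0.123] 0.0008
red [ 0.546 -0.002  0.12 ] 0.0042
yellow [0.801 0.121 0.033] 0.0
yellow [0.564 0.019 0.166] 0.0033
yellow [0.573 0.022 0.123] 0.003
yellow [ 0.571 -0.03   0.121] 0.0027
yellow [ 0.58  -0.028  0.073] 0.0023
yellow [0.514 0.018 0.169] 0.0015
yellow [0.519 0.022 0.122] 0.0005
yellow [ 0.52  -0.031  0.124] 0.0003
yellow [ 0.525 -0.029  0.072] 0.0025
yellow [0.519 0.168 0.077] 0.0027
 t78.0 [ 0.35 -0.2   0.34] w0.4mm gf0.0 [-0.6 -0.7  0.2]
```

The firmer push stopped at the same point, so the lever is at its end stop. Every bottle is still where I placed it, so I'm handing in.

```bash
python3 -c "
from plant import arm
print(arm.sign_off())"
```

```text
the job is handed in; nothing more can be done
None
```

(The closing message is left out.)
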